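# Fetch the blue roundel from behind the jars and set it in the panel

### The arm

A 6-joint arm with a two-finger parallel gripper is mounted at the origin on the work surface. World frame = base frame: x ahead of the robot, y to its left, z up, the work surface at z = 0. Lengths are in mm, angles in rad, forces in N, time in s.
With the tool pointing down it reaches from about 300 to 875 mm from the base axis. Payload 6.4 kg.
Tool frame: the origin (TCP) lies between the finger pads; the fingertips stand tip_reach ahead of it and the grasp point (between the pads) lies 6 mm ahead of it (tip_reach is the distance from the TCP to the fingertips, in mm); z points along the fingers, y is the line along which they close (so a half turn about z gives the same grasp; the last joint's range is limited). The gripper opens to 88 mm and grips with 3 to 60 N. Pads are 18 mm wide; open, the fingers measure 123 mm over their backs; the gripper's body (75 mm by 187 mm) begins 45 mm behind the grasp point.
Start: joints at [1.06, 0.181, 1.607, -0, 1.354, -0.206], TCP at [172.547, 548.515, 263.714] pointing down, gripper open.
Joint ranges: [-2.99, 2.99], [-0.89, 2.07], [0.3, 2.58], [-1.14, 4.28], [0, 2.63], [-3.12, 3.12]. Speed limits (rad/s): [2.57, 2.57, 3.01, 3.14, 3.14, 3.14].

### API

Orientations are given as a unit quaternion [x, y, z, w].
In Python, from cell import get_state, grab_frame, camera_info, hand_in, tip_reach gives the robot as it stands. The module is installed in compiled form; this text tells all that it offers.
- The arm moves only by the tool move_arm, never from a script. Its argument "rows" is a list that holds one entry, the list of rows, each a list of 5 numbers: the shift along the tool's x, y, z in m, then the turn about the tool's z in degrees, then the opening, from 0 (shut) to 1 (fully open). In form: [[[tx, ty, tz, turn, claw], ...]]. A call has 1 to 12 rows; each row is the pose to reach, as a shift and turn from the pose commanded when the call began, along the tool's axes at that moment; what a row does not reach only later rows make up. A row lasts 1/10 s, in which the tool goes at most 50 mm and 8.59 degrees, less where a joint would pass 70% of its speed; a pose out of reach is approached as far as the arm can. A call with a gripper value outside its range is refused whole. The fingers move at their own pace and stop on an object; "squeeze" is the grip in N (left out, the last holds). Time passes only in rows, so rows that repeat a pose let the fingers close. It gives the time, the measured TCP pose, the force, the opening and the grip force at its end, in the units of the state.
- get_state(): the state, without advancing time (a new reading comes with each control period).
- grab_frame(name): name is "side" or "top"; returns (picture, depth): 480x640x3 uint8, red, green, blue; 480x640 float32, mm along the optical axis (not along the pixel's ray), 0 where there is no reading.
- camera_info(name): a dict with "vfov" (degrees; the focal length in pixels is half the picture's height over the tangent of half this angle, whatever the lens; pixels are square), "cx", "cy" (the principal point, pixels), "k1" (the pictures are not rectified: a ray, as slopes to the right and down, at radius r is drawn at 1 + k1 r^2 times it, then the intrinsics apply), "R" (3x3) and "t" (3): a world point X has camera coordinates R X + t. Camera axes: x right, y down, z forward; pixel columns grow to the right and rows downward; lengths in mm; the calibration is good to about 2 mm. A picture is of the moment at which its call begins. camera_info takes no time and is no camera call.
- hand_in(): hands the job in; it is judged then, once.
The state is a dict: "time": time; "joint_positions": joint angles; "qd": joint speeds; "effort": joint torques, N m; "tcp_pos": TCP position; "tcp_rot": TCP orientation; "force": force on the tool from outside, world axes, zero at the start; "ft_torque": the same for the moment, N m; "opening": finger opening in mm; "grasp_force": force on a finger pad.
Only numpy, scipy, OpenCV 4.12 (cv2) and the standard library are available. Lean on these libraries where they do the work, as an engineer would, in place of code of your own. Each camera call takes 0.05 s, during which the arm holds its last target. There are 200 camera calls.

### The job

The blue glass roundel is behind the two nugget jars in the plywood rack. Stand both jars in the black tray first, then set the blue roundel down flat in the middle of the leaded ring's opening, and only then stand each jar back on the centre of the rack pad of its own colour. Keep the jars upright, set all the glass down gently without dropping it, and leave the red roundel and the little brass tin where they are.

Things in the scene. Friction and masses are not known exactly. Their poses are not given: they have to be found in the camera images.
- jar_green: Clear round jar of green nuggets with a flat green lid of the same diameter, 52 mm across and 125 mm high, about 0.3 kg, smooth straight sides. Origin: centre of its underside; z up its axis.
- jar_amber: Clear round jar of amber nuggets with a flat orange lid, same size as the green jar: 52 mm across, 125 mm high, about 0.3 kg. Origin: centre of its underside; z up its axis.
- pad_green: Green square pad 64 x 64 mm, 3 mm thick, fixed on the rack's floor: the green jar's home. At the start the jar stands centred on it to about 2 mm and the pad's edge shows round it. The pads lie side by side along the rack's y, 80 mm apart; which is on which side varies. Origin: centre of its underside; axes parallel to the rack's.
- pad_amber: Orange square pad 64 x 64 mm, 3 mm thick, fixed in the rack: the amber jar's home, like the green one. Origin: centre of its underside; axes parallel to the rack's.
- roundel_blue: Blue thick slab-glass disc, 50 mm across, 26 mm high, about 0.13 kg, lying flat on the rack's floor behind (rack +x of) the two jars, about 65 mm behind their line and midway between them. Origin: centre of its underside; z is its axis.
- rack: Plywood rack fixed to the bench, open at the front (-x). Floor 6 mm thick, x -72 to +86 mm, y -85 to +85 mm; walls with tops 42 mm above the bench at the back (inner face x = +80 mm) and sides (inner faces y = +-79 mm). Pads centred at x = -35, y = +-40 mm. Origin: on the bench under the rack's middle; x to its back, y to its left. Rack, tray and panel swap places.
- tray: Black rectangular tray fixed to the bench, empty, the side area for the jars: outside 160 mm along its x, 200 mm along its y, rim 16 mm high, walls and floor 4 mm thick. The jars fit side by side along its y. Origin: centre of its underside.
- panel: Square wooden board 190 x 190 mm, 8 mm thick, with white paper and a round ring of leaded coloured glass centred on it, all fixed. The ring stands 6 mm above the board; its opening is 84 mm across and its outside 132 mm. Origin: centre of the board's underside, under the middle of the ring's opening; x and y parallel to the board's edges.
- roundel_red: Red slab-glass disc, 36 mm across, 26 mm high, on the corner of the board at about x = +73, y = +73 mm in the panel's axes, outside the ring. To be left alone. Origin: centre of its underside.
- tin: Small brass tin, 24 mm across, 22 mm high, on the rack's floor near a back corner, about x = +64, y = +55 mm in the rack's axes. To be left alone. Origin: centre of its underside.
Not all that is in view belongs to the job. Of the things that look like the jar_amber, the larger one is meant.

How it is judged:
By the outcome, as a careful person would: the job done as asked, in the order asked, and still so for the second after the job is handed in, with the robot touching nothing.
It also fails if it takes over 128 s, if anything falls off the work surface, if the arm or the gripper's body presses on something with over 40 N, if the wrist force passes 120 N, or if a joint passes its speed limit or range.

## Working session

There is one attempt and no reset: what is moved stays moved. The work goes in short steps, Python scripts to look and compute and a tool call to move; the robot and the scene stay as the last step left them, time stands still between calls to the robot, and variables do not carry over. Pictures are saved under pics/ and viewed, at most 14 in all, crops included, and the job is handed in when it is done.

Besides the shell and the picture viewer there is one more tool, called as name(argument=value, ...), one argument or row to a line, values as JSON. move_arm: Moves the arm, as the interface text tells. Its arguments: {"type":"object","properties":{"rows":{"type":"array"},"squeeze":{"type":"number"}},"required":["rows"]}

```bash
mkdir -p pics
cat > h.py <<'E'
import numpy as np, cv2
from cell import *
def cam(n):
    c=camera_info(n); f=240/np.tan(np.radians(c["vfov"])/2)
    K=np.array([[f,0,c["cx"]],[0,f,c["cy"]],[0,0,1.]]); return c,K
def rays(n,uv):
    c,K=cam(n); uv=np.asarray(uv,float).reshape(-1,2)
    d=(uv-[c["cx"],c["cy"]])/K[0,0]; s=d.copy()
    for _ in range(20): s=d/(1+c["k1"]*(s**2).sum(1,keepdims=True))
    R=np.array(c["R"]); t=np.array(c["t"])
    return -R.T@t, np.c_[s,np.ones(len(s))]@R
def plane(n,uv,z):
    o,d=rays(n,uv); return o+d*((z-o[2])/d[:,2])[:,None]
def proj(n,X):
    c,K=cam(n); p=np.asarray(X,float).reshape(-1,3)@np.array(c["R"]).T+np.array(c["t"]); s=p[:,:2]/p[:,2:]
    s=s*(1+c["k1"]*(s**2).sum(1,keepdims=True)); return s*K[0,0]+[c["cx"],c["cy"]]
def pts(n,uv,depth):
    uv=np.asarray(uv); o,d=rays(n,uv); z=depth[uv[:,1].astype(int),uv[:,0].astype(int)]; return o+d*z[:,None]
E
python3 - <<'E'
from h import *
for n in("top","side"):
    p,d=grab_frame(n); cv2.imwrite(f"pics/{n}0.png",p[:,:,::-1]); np.savez(f"{n}0.npz",p=p,d=d)
    c=camera_info(n); print(n,c["vfov"],c["k1"],-np.array(c["R"]).T@np.array(c["t"]),np.array(c["R"])[2])
s=get_state();print(s,tip_reach() if callable(tip_reach) else tip_reach)
E
```

```text
top 51.78974021991833 0.023258251847549708 [407.99666235  -8.17054558 992.34364286] [ 0.13061123  0.00802851 -0.99140115]
side 53.827788374750455 -0.07149097090357805 [ 93.91983616 497.33504051 880.63315161] [ 0.3919016  -0.4834335  -0.78275487]
{'time': 0.1, 'joint_positions': array([ 1.05969045e+00,  1.81433933e-01,  1.60785855e+00, -1.40593628e-05,
        1.35380153e+00, -2.06333783e-01]), 'qd': array([ 0.00060672, -0.00106693, -0.00133798,  0.0017495 ,  0.0018618 ,
        0.00098032]), 'effort': array([-2.99693365e-04, -4.34815300e+01, -3.42697942e+01,  7.04026641e-02,
        3.38571891e-02, -3.04562434e-05]), 'tcp_pos': array([172.3381743 , 548.12319673, 262.94255773]), 'tcp_rot': array([ 1.51795416e-01,  9.88411649e-01, -7.05309653e-04, -2.57119938e-04]), 'force': array([ 0.03350178,  0.20770051, -0.12088098]), 'ft_torque': array([-0.03172564,  0.01454724,  0.01761   ]), 'grasp_force': 0.0, 'opening': 88.14446036323505} 25.0
```

View pics/top0.png

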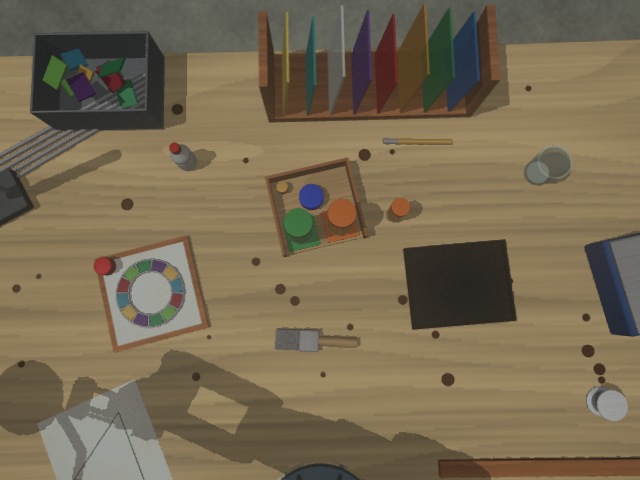

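View pics/side0.png

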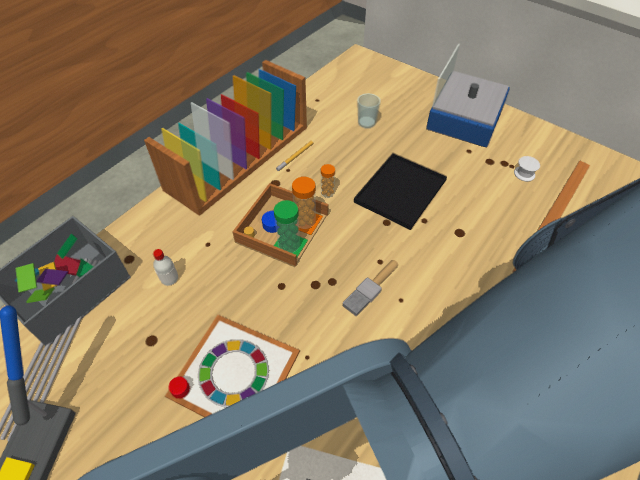

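Top view (image up = +x, left = +y) shows the green jar at (298,222), the amber jar in the rack at (342,213), the blue roundel at (312,196), the tin at (283,187), the panel ring at (151,293) and the tray at (460,284).

Things that could be mistaken for the target:
- **Amber:** the large jar in the rack at (342,213), or the small orange-lidded jar outside it at (400,207). I choose the one in the rack.
- **Blue:** the disc at (312,196), or the blue sheet and box at (463,75) and (615,290). I choose the disc.
- **Green:** the lid at (298,222), or the green sheet at (438,60). I choose the lid.

```bash
cat > m.py <<'E'
from h import *
def masks(p):
    hsv=cv2.cvtColor(p,cv2.COLOR_RGB2HSV); H,S,V=cv2.split(hsv); return H.astype(int),S.astype(int),V.astype(int)
def blobs(m,lo=60):
    n,l,st,ce=cv2.connectedComponentsWithStats(m.astype(np.uint8)); return [(st[i],ce[i].round(1),l==i) for i in range(1,n) if st[i][4]>=lo]
E
python3 - <<'E'
from m import *
for n in("top","side"):
    z=np.load(n+"0.npz");p,d=z["p"],z["d"];H,S,V=masks(p)
    B=dict(green=(H>50)&(H<75)&(S>150),orange=(H>=5)&(H<14)&(S>190)&(V>100),blue=(H>110)&(H<130)&(S>170))
    for k,m in B.items():
        for st,ce,l in blobs(m):
            v,u=np.nonzero(l); P=pts(n,np.c_[u,v],d)
            print(n,k,st,ce,P.mean(0).round(),P[:,2].max().round(),"top z pts",np.median(P[P[:,2]>P[:,2].max()-6],0).round(1),len(P[P[:,2]>P[:,2].max()-6]))
z=np.load("top0.npz");p=z["p"]
cv2.imwrite("pics/c1.png",cv2.resize(p[140:270,250:420,::-1],None,fx=4.5,fy=4.5,interpolation=cv2.INTER_CUBIC))
H,S,V=masks(p)
m=(V<50);m[:, :380]=0;m[:220]=0;m[345:]=0;m[:,540:]=0
for st,ce,l in blobs(m,1000):
    c=cv2.findContours(l.astype(np.uint8),0,2)[0][0]; print(st,cv2.minAreaRect(c)); b=cv2.boxPoints(cv2.minAreaRect(c)); print("tray",plane("top",b,16).round(1))
    h=plane("top",c.reshape(-1,2),12)[:,:2].astype(np.float32);print("tray rect world",cv2.minAreaRect(h))
# paper and ring
m=(S<60)&(V>120);m[:230]=0;m[355:]=0;m[:,:90]=0;m[:,210:]=0
for st,ce,l in blobs(m,300):
    c=cv2.findContours(l.astype(np.uint8),0,1)[0][0].reshape(-1,2); h=plane("top",c,8)[:,:2].astype(np.float32)
    print("paper",st,ce,cv2.minAreaRect(h),cv2.minEnclosingCircle(h),plane("top",ce,8))
E
```

```text
side green [247  73  12  13  96] [252.4  78.9] [ 899. -246.  164.] 175.0 top z pts [ 901.1 -246.5  172.1] 27
side green [272 121  11  19 154] [277.  129.8] [ 801. -222.   56.] 881.0 top z pts [ 93.9 497.3 880.6] 2
side green [274 201  24  23 456] [285.6 211.8] [546.  34. 134.] 881.0 top z pts [ 93.9 497.3 880.6] 1
side green [ 58 234  19  24 173] [ 66.8 245.5] [844. 373. 129.] 881.0 top z pts [ 93.9 497.3 880.6] 2
side green [293 237  14  19  87] [300.3 245.6] [518.  25.  30.] 881.0 top z pts [ 93.9 497.3 880.6] 2
side green [ 77 259  16  18 134] [ 83.3 267.8] [830. 373.  62.] 881.0 top z pts [ 93.9 497.3 880.6] 2
side green [202 354  14  13  92] [208.6 360.1] [491. 340.  14.] 17.0 top z pts [491.  340.9  14.3] 91
side green [252 377  13  14  96] [257.8 382.7] [385. 314.  14.] 20.0 top z pts [384.9 312.9  15.3] 48
side orange [234 100  26  45 504] [249.3 120.7] [ 819. -143.  128.] 881.0 top z pts [ 93.9 497.3 880.6] 2
side blue [262 211  15  21 239] [268.9 221.5] [620.  17.  31.] 109.0 top z pts [564.5  49.6 107. ] 2
[ 405  241  111   87 7720] ((459.439208984375, 284.5318603515625), (81.29151153564453, 103.91641235351562), 84.14398956298828)
tray [[ 512.9 -177.2   16. ]
 [ 529.4 -381.6   16. ]
 [ 371.5 -385.9   16. ]
 [ 355.  -186.    16. ]]
tray rect world ((443.0996398925781, -282.94427490234375), (157.71644592285156, 201.0638885498047), 3.6603028774261475)
paper [ 103  242   99  104 3339] [152.8 296.1] ((439.0690612792969, 326.23529052734375), (168.20257568359375, 169.00433349609375), 13.580256462097168) ((438.88140869140625, 326.1724853515625), 117.10155487060547) [[432.16713638 321.49797258   8.        ]]
paper [ 130  271   42   44 1387] [151.  292.3] ((439.691162109375, 324.81781005859375), (81.25595092773438, 83.66472625732422), 56.448150634765625) ((439.50250244140625, 321.3441162109375), 45.94556427001953) [[439.73721732 325.22999126   8.        ]]
```

View pics/c1.png

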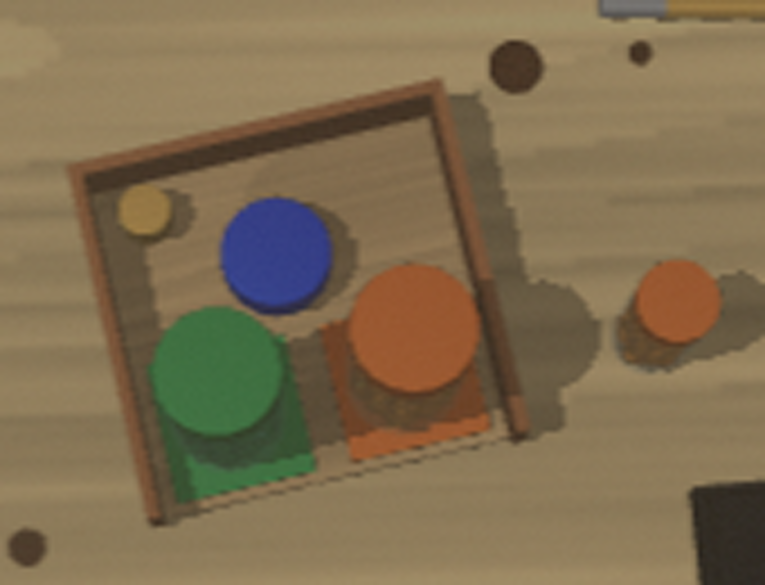

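The crop confirms the choice. The large amber and green jars stand on their own pads, the blue disc is behind them, and the small amber decoy is outside the rack at crop (678,302). The rack wall corners are at crop (70,168), (438,82), (522,435) and (155,520).

Run:
```python
from m import *
z=np.load("top0.npz");p,d=z["p"],z["d"];H,S,V=masks(p)
for (u,v) in [(298,222),(342,213),(312,194),(305,246),(342,237),(283,187)]: print((u,v),H[v,u],S[v,u],V[v,u])
def lid(n,uv,zt,dh=6,tol=45):
    z=np.load(n+"0.npz");p,d=z["p"],z["d"]
    c=p[uv[1],uv[0]].astype(int); m=(np.abs(p.astype(int)-c).sum(2)<tol)
    l=[b for b in blobs(m,30) if b[2][uv[1],uv[0]]][0][2]
    ct=max(cv2.findContours(l.astype(np.uint8),0,1)[0],key=len).reshape(-1,2)
    h=plane(n,ct,zt)[:,:2].astype(np.float32); e=cv2.fitEllipse(h)
    v,u=np.nonzero(l);P=pts(n,np.c_[u,v],d)
    print(n,uv,l.sum(),"circ",cv2.minEnclosingCircle(h),"ell",e,"med",np.median(P,0).round(1))
lid("top",(298,222),134);lid("top",(342,213),134);lid("top",(312,194),32);lid("top",(283,187),28)
lid("side",(286,209),134);lid("side",(303,185),134);lid("side",(268,219),32)
c=(np.array([(70,168),(438,82),(522,435),(155,520)])+.5)/4.5-.5+[250,140]
w=plane("top",c,42)[:,:2];print(w.round(1))
A,Bc,C,D=w; 
print("widths",[np.linalg.norm(x).round(1) for x in(A-Bc,Bc-C,C-D,D-A)])
ux=(A-D+Bc-C);ux/=np.linalg.norm(ux);print("yaw",np.degrees(np.arctan2(ux[1],ux[0])),"centre of box",w.mean(0),"origin",w.mean(0)-7*ux)
o=w.mean(0)-7*ux; uy=np.array([-ux[1],ux[0]])
for a,b in[(-35,40),(-35,-40),(30,0),(64,55)]: print((a,b),(o+a*ux+b*uy).round(1))
for u,v in[(305,246),(342,237),(150,255),(150,292)]: print(pts("top",[[u,v]],d).round(1))
```

```text
(298, 222) 61 109 112
(342, 213) 11 174 154
(312, 194) 117 154 134
(305, 246) 61 111 113
(342, 237) 11 174 155
(283, 187) 19 138 148
top (298, 222) 666 circ ((554.72705078125, 26.288402557373047), 27.5726261138916) ell ((553.1884155273438, 26.910240173339844), (49.101863861083984, 51.3189811706543), 31.422780990600586) med [553.6  26.7 133.1]
top (342, 213) 637 circ ((568.9635009765625, -51.010894775390625), 25.663070678710938) ell ((568.697265625, -50.74489974975586), (48.742958068847656, 49.284820556640625), 99.94757843017578) med [568.8 -50.9 133.2]
top (312, 194) 448 circ ((622.229736328125, 4.055791854858398), 24.327407836914062) ell ((622.6741943359375, 3.979504346847534), (44.982337951660156, 47.128746032714844), 63.03199005126953) med [622.4   3.8  31.4]
top (283, 187) 1553 circ ((626.7255859375, -4.996665000915527), 79.3438949584961) ell ((633.2230224609375, -8.910134315490723), (81.03065490722656, 150.90411376953125), 9.038519859313965) med [647.7 -19.4   5.5]
side (286, 209) 339 circ ((551.1724853515625, 28.228710174560547), 25.11895179748535) ell ((551.03369140625, 28.416
[... 269 characters left out ...]
6), 130.18991088867188) med [566.1 -49.5 134.5]
side (268, 219) 161 circ ((620.8367919921875, 6.50595760345459), 23.48007583618164) ell ((625.7548828125, 11.432283401489258), (29.029674530029297, 47.62020492553711), 46.9384880065918) med [626.   13.   32.1]
[[ 660.    93.3]
 [ 694.8  -69.1]
 [ 537.3 -100.5]
 [ 504.2   58.1]]
widths [np.float64(166.0), np.float64(160.6), np.float64(162.1), np.float64(159.8)]
yaw 11.992844284552257 centre of box [599.09093698  -4.54686208] origin [592.24372206  -6.00138877]
(-35, 40) [549.7  25.9]
(-35, -40) [566.3 -52.4]
(30, 0) [6.216e+02 2.000e-01]
(64, 55) [643.4  61.1]
[[525.1  18.2   8.2]]
[[541.6 -56.4   8. ]]
[[514.3 329.4   6.6]]
[[440.3 326.5  10.2]]
```

```bash
cat > go.py <<'E'
import sys; from h import *
def pose():
    s=get_state(); q=s["tcp_rot"]; ay=np.degrees(2*np.arctan2(q[1],q[0]))-90; return s,np.array(s["tcp_pos"]),ay
def to(x,y,z,ang=None):
    s,p,ay=pose(); d=np.array([x,y,z])-p; a=np.radians(ay)
    turn=0 if ang is None else -((ang-ay+90)%180-90)
    print("shift mm: tx %.1f ty %.1f tz %.1f turn %.1f"%(d[0]*-np.sin(a)+d[1]*np.cos(a),d[0]*np.cos(a)+d[1]*np.sin(a),-d[2],turn))
if __name__=="__main__":
    s,p,ay=pose(); print(s["time"].__round__(2),p.round(1),"ay %.1f"%ay,"q6 %.2f"%s["joint_positions"][5],"F",s["force"].round(1),"open %.1f grip %.1f"%(s["opening"],s["grasp_force"]))
    a=list(map(float,sys.argv[1:]))
    for i in range(0,len(a),4): to(*a[i:i+4])
E
python3 go.py 567.7 -50.2 220 11.5
```

```text
0.1 [172.3 548.1 262.9] ay 72.5 q6 -0.21 F [ 0.   0.2 -0.1] open 88.1 grip 0.0
shift mm: tx -556.7 ty -452.1 tz 42.9 turn 61.0
```

move_arm(
  rows=[
    [[-0.03,-0.024,0,5,1],[-0.064,-0.052,0,12,1],[-0.102,-0.083,0,20,1],[-0.14,-0.114,0,27,1],[-0.178,-0.145,0,34,1],[-0.216,-0.176,0,41,1],[-0.254,-0.207,0,48,1],[-0.292,-0.238,0,55,1],[-0.33,-0.269,0,61,1],[-0.368,-0.3,0,61,1],[-0.406,-0.331,0.01,61,1],[-0.44,-0.358,0.02,61,1]],
  ],
  squeeze=20,
)

```text
time: 1.3
tcp_pos: [485.8, 72.7, 243.6]
tcp_rot: [0.633, 0.774, 0.0, 0.0]
force: [0.8, 1.6, 0.4]
opening: 88.1
grasp_force: 0.0
```

```bash
python3 go.py 567.7 -50.2 220 11.5
```

```text
1.3 [485.8  72.7 243.6] ay 11.5 q6 -0.29 F [0.8 1.6 0.4] open 88.1 grip 0.0
shift mm: tx -136.7 ty 55.8 tz 23.6 turn -0.0
```

move_arm(
  rows=[
    [[-0.03,0.012,0.005,0,1],[-0.065,0.027,0.012,0,1],[-0.1,0.041,0.018,0,1],[-0.125,0.051,0.022,0,1],[-0.137,0.056,0.024,0,1],[-0.137,0.056,0.024,0,1]],
  ],
)

```text
time: 1.9
tcp_pos: [567.2, -49.0, 218.9]
tcp_rot: [0.633, 0.774, -0.0, -0.001]
force: [-0.6, 0.7, 0.1]
opening: 87.8
grasp_force: 0.0
```

```bash
python3 go.py 567.7 -50.2 111 11.5
```

```text
1.9 [567.2 -49.  218.9] ay 11.4 q6 -0.49 F [-0.6  0.7  0.1] open 87.8 grip 0.0
shift mm: tx -1.3 ty 0.3 tz 107.9 turn -0.1
```

move_arm(
  rows=[
    [[-0.001,0,0.02,0,1],[-0.001,0,0.05,0,1],[-0.001,0,0.08,0,1],[-0.001,0,0.1,0,1],[-0.001,0,0.108,0,1],[-0.001,0,0.108,0,0.6],[-0.001,0,0.108,0,0.5],[-0.001,0,0.108,0,0.4],[-0.001,0,0.108,0,0.4],[-0.001,0,0.108,0,0.4],[-0.001,0,0.108,0,0.4],[-0.001,0,0.108,0,0.4]],
  ],
)

```text
time: 3.1
tcp_pos: [568.0, -49.2, 112.6]
tcp_rot: [0.632, 0.775, 0.0, 0.001]
force: [1.1, 0.7, 5.4]
opening: 51.7
grasp_force: 19.9
```

```bash
python3 go.py
python3 - <<'E'
from h import *
print(get_state()["joint_positions"].round(3))
E
```

```text
3.1 [568.  -49.2 112.6] ay 11.5 q6 -0.50 F [1.1 0.7 5.4] open 51.7 grip 19.9
[-0.295  0.35   1.731  0.     1.059 -0.496]
```

move_arm(
  rows=[
    [[0,0,-0.003,0,0.4],[0,0,-0.012,0,0.4],[0,0,-0.03,0,0.4],[0,0,-0.055,0,0.4],[0,0,-0.08,0,0.4],[0,0,-0.095,0,0.4],[0,0,-0.1,0,0.4],[0,0,-0.1,0,0.4]],
  ],
)

```text
time: 3.9
tcp_pos: [567.3, -49.1, 212.0]
tcp_rot: [0.632, 0.775, 0.0, 0.0]
force: [-0.2, -0.7, -3.2]
opening: 51.6
grasp_force: 19.9
```

```bash
python3 go.py 445.9 -327.9 212 11.5
```

```text
3.9 [567.3 -49.1 212. ] ay 11.5 q6 -0.50 F [-0.2 -0.7 -3.2] open 51.6 grip 19.9
shift mm: tx -248.9 ty -174.7 tz -0.0 turn 0.0
```

move_arm(
  rows=[
    [[-0.008,-0.006,0,0,0.4],[-0.025,-0.018,0,0,0.4],[-0.052,-0.037,0,0,0.4],[-0.084,-0.059,0,0,0.4],[-0.118,-0.083,0,0,0.4],[-0.152,-0.107,0,0,0.4],[-0.184,-0.129,0,0,0.4],[-0.212,-0.149,0,0,0.4],[-0.233,-0.164,0,0,0.4],[-0.245,-0.172,0,0,0.4],[-0.249,-0.175,0,0,0.4],[-0.249,-0.175,0,0,0.4]],
  ],
)

```text
time: 5.1
tcp_pos: [445.2, -327.8, 211.0]
tcp_rot: [0.633, 0.774, 0.0, -0.001]
force: [-1.2, -0.0, -2.9]
opening: 51.7
grasp_force: 19.9
```

```bash
python3 go.py 445.9 -327.9 110 11.5
```

```text
5.1 [ 445.2 -327.8  211. ] ay 11.5 q6 -1.05 F [-1.2 -0.  -2.9] open 51.7 grip 19.9
shift mm: tx -0.2 ty 0.6 tz 101.0 turn -0.0
```

move_arm(
  rows=[
    [[0,0,0.01,0,0.4],[0,0,0.03,0,0.4],[0,0,0.055,0,0.4],[0,0,0.08,0,0.4],[0,0,0.094,0,0.4],[0,0,0.099,0,0.4],[0,0,0.1005,0,0.4],[0,0,0.1015,0,0.4],[0,0,0.1025,0,0.4],[0,0,0.1025,0,0.4]],
  ],
)

```text
time: 6.1
tcp_pos: [446.0, -328.4, 110.0]
tcp_rot: [0.632, 0.775, -0.0, 0.001]
force: [-0.4, 0.3, -3.7]
opening: 51.6
grasp_force: 19.9
```

```bash
python3 go.py
```

```text
6.1 [ 446.  -328.4  110. ] ay 11.5 q6 -1.05 F [-0.4  0.3 -3.7] open 51.6 grip 19.9
```

move_arm(
  rows=[
    [[0,0,0.0005,0,0.4],[0,0,0.001,0,0.4],[0,0,0.0015,0,0.4],[0,0,0.002,0,0.4],[0,0,0.002,0,0.4]],
  ],
)

```text
time: 6.6
tcp_pos: [445.7, -328.2, 107.6]
tcp_rot: [0.632, 0.775, -0.0, 0.0]
force: [-0.9, -0.1, 1.8]
opening: 51.8
grasp_force: 19.9
```

move_arm(
  rows=[
    [[0,0,0,0,0.62],[0,0,0,0,0.7],[0,0,0,0,1],[0,0,0,0,1],[0,0,0,0,1],[0,0,-0.02,0,1],[0,0,-0.05,0,1],[0,0,-0.085,0,1],[0,0,-0.11,0,1],[0,0,-0.112,0,1]],
  ],
)

```text
time: 7.6
tcp_pos: [447.1, -329.6, 223.2]
tcp_rot: [0.632, 0.775, -0.001, 0.004]
force: [0.0, -0.2, 0.1]
opening: 88.3
grasp_force: 0.0
```

```bash
python3 go.py 552.2 27.6 220 11.5
```

```text
7.6 [ 447.1 -329.6  223.2] ay 11.5 q6 -1.05 F [ 0.  -0.2  0.1] open 88.3 grip 0.0
shift mm: tx 329.0 ty 174.4 tz 3.2 turn 0.0
```

move_arm(
  rows=[
    [[0.015,0.008,0,0,1],[0.045,0.024,0,0,1],[0.085,0.045,0,0,1],[0.125,0.067,0,0,1],[0.165,0.088,0,0,1],[0.205,0.109,0,0,1],[0.245,0.13,0,0,1],[0.28,0.149,0,0,1],[0.308,0.164,0,0,1],[0.322,0.172,0,0,1],[0.327,0.175,0,0,1],[0.327,0.175,0,0,1]],
  ],
)

```text
time: 8.8
tcp_pos: [551.2, 27.7, 218.2]
tcp_rot: [0.632, 0.775, -0.001, -0.001]
force: [-0.2, -0.2, -0.0]
opening: 88.1
grasp_force: 0.0
```

```bash
python3 go.py 552.2 27.6 111 11.5
```

```text
8.8 [551.2  27.7 218.2] ay 11.6 q6 -0.37 F [-0.2 -0.2 -0. ] open 88.1 grip 0.0
shift mm: tx -0.3 ty 1.0 tz 107.2 turn 0.1
```

move_arm(
  rows=[
    [[0,0.001,0.02,0,1],[0,0.001,0.05,0,1],[0,0.001,0.08,0,1],[0,0.001,0.1,0,1],[0,0.001,0.108,0,1],[0,0.001,0.108,0,0.6],[0,0.001,0.108,0,0.5],[0,0.001,0.108,0,0.4],[0,0.001,0.108,0,0.4],[0,0.001,0.108,0,0.4],[0,0.001,0.108,0,0.4],[0,0.001,0.108,0,0.4]],
  ],
)

```text
time: 10.0
tcp_pos: [553.4, 27.5, 112.1]
tcp_rot: [0.632, 0.775, 0.0, 0.001]
force: [0.2, 0.7, 6.1]
opening: 51.6
grasp_force: 20.0
```

move_arm(
  rows=[
    [[0,0,-0.003,0,0.4],[0,0,-0.012,0,0.4],[0,0,-0.03,0,0.4],[0,0,-0.055,0,0.4],[0,0,-0.08,0,0.4],[0,0,-0.095,0,0.4],[0,0,-0.1,0,0.4],[0,0,-0.1,0,0.4]],
  ],
)

```text
time: 10.8
tcp_pos: [552.7, 27.6, 211.4]
tcp_rot: [0.632, 0.775, 0.0, 0.0]
force: [0.4, -0.1, -4.2]
opening: 51.5
grasp_force: 20.0
```

```bash
python3 go.py 440.1 -238.1 212 11.5
```

```text
10.8 [552.7  27.6 211.4] ay 11.5 q6 -0.37 F [ 0.4 -0.1 -4.2] open 51.5 grip 20.0
shift mm: tx -237.8 ty -163.5 tz -0.6 turn 0.0
```

move_arm(
  rows=[
    [[-0.008,-0.005,0,0,0.4],[-0.024,-0.016,0,0,0.4],[-0.05,-0.034,0,0,0.4],[-0.08,-0.055,0,0,0.4],[-0.112,-0.077,0,0,0.4],[-0.145,-0.1,0,0,0.4],[-0.176,-0.121,0,0,0.4],[-0.202,-0.139,0,0,0.4],[-0.222,-0.153,0,0,0.4],[-0.234,-0.161,0,0,0.4],[-0.238,-0.1635,0,0,0.4],[-0.238,-0.1635,0,0,0.4]],
  ],
)

```text
time: 12.0
tcp_pos: [439.7, -238.3, 210.6]
tcp_rot: [0.633, 0.774, 0.0, -0.001]
force: [0.2, -0.1, -1.9]
opening: 51.2
grasp_force: 20.0
```

move_arm(
  rows=[
    [[0,0,0.01,0,0.4],[0,0,0.03,0,0.4],[0,0,0.055,0,0.4],[0,0,0.08,0,0.4],[0,0,0.094,0,0.4],[0,0,0.099,0,0.4],[0,0,0.1,0,0.4],[0,0,0.101,0,0.4],[0,0,0.101,0,0.4]],
  ],
)

```text
time: 12.9
tcp_pos: [440.7, -238.8, 111.2]
tcp_rot: [0.632, 0.775, -0.0, 0.001]
force: [-0.3, -0.7, -3.3]
opening: 51.5
grasp_force: 20.0
```

```bash
python3 go.py
```

```text
12.9 [ 440.7 -238.8  111.2] ay 11.5 q6 -0.94 F [-0.3 -0.7 -3.3] open 51.5 grip 20.0
```

move_arm(
  rows=[
    [[0,0,0.001,0,0.4],[0,0,0.002,0,0.4],[0,0,0.0025,0,0.4],[0,0,0.003,0,0.4],[0,0,0.003,0,0.4]],
  ],
)

```text
time: 13.4
tcp_pos: [440.0, -238.3, 107.2]
tcp_rot: [0.632, 0.775, -0.0, -0.0]
force: [-0.0, 0.7, -3.4]
opening: 51.4
grasp_force: 20.0
```

move_arm(
  rows=[
    [[0,0,0.0005,0,0.4],[0,0,0.001,0,0.4],[0,0,0.001,0,0.4]],
  ],
)

```text
time: 13.7
tcp_pos: [440.2, -238.5, 107.1]
tcp_rot: [0.632, 0.775, -0.0, 0.0]
force: [-2.6, 2.6, 7.1]
opening: 51.6
grasp_force: 20.0
```

move_arm(
  rows=[
    [[0,0,-0.0005,0,0.62],[0,0,-0.0005,0,0.7],[0,0,0,0,1],[0,0,0,0,1],[0,0,0,0,1],[0,0,-0.02,0,1],[0,0,-0.05,0,1],[0,0,-0.085,0,1],[0,0,-0.11,0,1],[0,0,-0.112,0,1]],
  ],
)

```text
time: 14.7
tcp_pos: [441.7, -239.7, 221.9]
tcp_rot: [0.632, 0.775, -0.0, 0.003]
force: [0.7, -0.6, -0.0]
opening: 88.3
grasp_force: 0.0
```

```bash
cat > shot.py <<'E'
import sys; from m import *
k=sys.argv[1]; ims=[]
for n in("top","side"):
    p,d=grab_frame(n); np.savez(f"{n}{k}.npz",p=p,d=d); ims.append(p)
cv2.imwrite(f"pics/both{k}.png",cv2.resize(np.hstack(ims)[:,:,::-1],(800,300),interpolation=cv2.INTER_AREA))
E
python3 shot.py 1
python3 - <<'E'
from m import *
p=np.load("top1.npz")["p"]; cv2.imwrite("pics/c2.png",cv2.resize(p[150:260,258:378,::-1],None,fx=5,fy=5,interpolation=cv2.INTER_CUBIC))
E
```

```text
(no output)
```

View pics/both1.png

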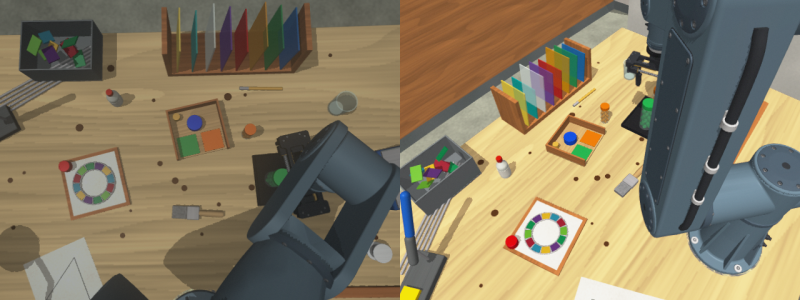

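View pics/c2.png

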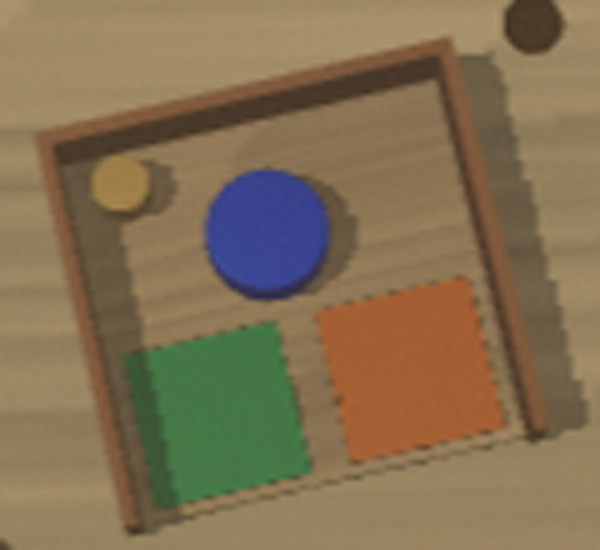

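The rack now holds only the blue disc (crop (267,233)) and the tin (120,184). Both pads are clear, and the green jar stands in the tray. Next I measure the pads, the disc and the ring in both views.

```bash
cat > meas.py <<'E'
from m import *
def region(n,k,X,zt,mode,hue,rad):
    z=np.load(f"{n}{k}.npz");p=z["p"];H,S,V=masks(p); uv=proj(n,[[*X,zt]])[0].round().astype(int)
    m=(np.abs(H-H[uv[1],uv[0]])<=hue)&(S>60); 
    l=[b for b in blobs(m,30) if b[2][uv[1],uv[0]]][0][2]
    ct=max(cv2.findContours(l.astype(np.uint8),0,1)[0],key=len).reshape(-1,2)
    h=plane(n,ct,zt)[:,:2].astype(np.float32)
    r=cv2.minAreaRect(h) if mode=="r" else cv2.fitEllipse(h)
    print(n,mode,uv,"c",np.round(r[0],1),"size",np.round(r[1],1),"ang %.1f"%r[2])
E
python3 - <<'E'
from meas import *
for n in("top","side"):
    region(n,1,(550,26),9,"r",6,0); region(n,1,(566,-52),9,"r",4,0); region(n,1,(622,4),32,"e",6,0)
    z=np.load(n+"1.npz");p,d=z["p"],z["d"];H,S,V=masks(p); uv=proj(n,[[439.5,325,8]])[0].round().astype(int)
    m=(S<(75 if n=="top" else 50)); l=[b for b in blobs(m,30) if b[2][uv[1],uv[0]]]
    if l:
        ct=max(cv2.findContours(l[0][2].astype(np.uint8),0,1)[0],key=len).reshape(-1,2); h=plane(n,ct,10)[:,:2].astype(np.float32); print(n,"ring",cv2.fitEllipse(h))
    # outer ring: saturated pixels near
    vv,uu=np.nonzero(S>(75 if n=="top" else 60)); P=plane(n,np.c_[uu,vv],14)[:,:2]; q=np.hypot(*(P-[439.5,325]).T)
    h=P[q<72].astype(np.float32); print(n,"outer",cv2.minEnclosingCircle(h), P[q<70].mean(0))
E
```

```text
top r [301 234] c [552.9  24.1] size [62.6 57.7] ang 11.4
top r [339 225] c [569.1 -51.8] size [64.8 65.7] ang 12.1
top e [311 196] c [622.    4.3] size [46.4 49.1] ang 81.1
top ring ((437.49359130859375, 322.7061462402344), (187.7486572265625, 199.06077575683594), 54.78202819824219)
top outer ((439.6473083496094, 325.9571533203125), 64.7613525390625) [439.28680367 326.2941926 ]
side r [290 244] c [552.2  20.7] size [62.3 49. ] ang 11.4
side r [306 221] c [611.4 -18.4] size [183.4 227. ] ang 11.9
side e [272 218] c [614.9  11.7] size [47.7 65. ] ang 45.9
side ring ((435.0166015625, 323.8592529296875), (185.2761993408203, 198.1943817138672), 53.54045867919922)
side outer ((437.9185485839844, 326.7912292480469), 65.48396301269531) [436.09602676 329.29633324]
```

Run:
```python
from m import *
for nm,c in dict(orange=[(316,310),(470,278),(503,430),(350,462)],green=[(125,355),(275,323),(312,472),(160,507)]).items():
    w=plane("top",(np.array(c)+.5)/5-.5+[258,150],9)[:,:2]; print(nm,w.mean(0).round(1),[np.linalg.norm(w[i]-w[i-1]).round(1) for i in range(4)],np.degrees(np.arctan2(*(w[1]-w[0])[::1])))
p=np.load("side1.npz")["p"].astype(int); H,S,V=masks(p.astype(np.uint8))
for nm,X,zt,tol in(("or",(568,-51),9,70),("gr",(551,24),9,90),("blue",(622,4),32,40)):
    u,v=proj("side",[[*X,zt]])[0].round().astype(int); r=p[v,u]/p[v,u].sum(); print(nm,p[v,u])
    m=(np.abs(p/np.maximum(p.sum(2,keepdims=True),1)-r).sum(2)<.16)&(V>30)
    l=[b for b in blobs(m,30) if b[2][v,u]][0][2]; ct=max(cv2.findContours(l.astype(np.uint8),0,1)[0],key=len).reshape(-1,2)
    h=plane("side",ct,zt)[:,:2].astype(np.float32); print(l.sum(),cv2.minAreaRect(h))
```

```text
orange [568.9 -52.2] [np.float64(63.4), np.float64(63.7), np.float64(63.4), np.float64(62.7)] 169.4394025676591
green [552.7  25.3] [np.float64(63.4), np.float64(61.9), np.float64(62.5), np.float64(62.5)] 169.12123348869625
or [240 127  10]
541 ((567.7835693359375, -50.75900650024414), (62.670555114746094, 64.32383728027344), 12.018842697143555)
gr [ 38 182  81]
442 ((552.477294921875, 20.729454040527344), (61.76594924926758, 49.033817291259766), 11.387299537658691)
blue [ 19  82 228]
345 ((615.8920288085938, 12.255500793457031), (44.715431213378906, 61.24995040893555), 40.85532760620117)
```

```bash
python3 go.py 621.7 4.5 160 -78.4
```

```text
14.8 [ 440.2 -238.4  218.3] ay 11.5 q6 -0.94 F [ 0.2  1.2 -0.5] open 88.1 grip 0.0
shift mm: tx 201.7 ty 226.4 tz 58.3 turn 89.9
```

move_arm(
  rows=[
    [[0.008,0.009,0,5,1],[0.025,0.028,0,13,1],[0.048,0.054,0.005,21,0.75],[0.072,0.081,0.01,29,0.75],[0.096,0.108,0.015,37,0.75],[0.12,0.135,0.02,45,0.75],[0.144,0.162,0.025,53,0.75],[0.166,0.186,0.03,61,0.75],[0.184,0.206,0.04,69,0.75],[0.196,0.22,0.05,77,0.75],[0.202,0.2265,0.058,85,0.75],[0.202,0.2265,0.058,90,0.75]],
  ],
)

```text
time: 16.0
tcp_pos: [619.9, 6.6, 155.8]
tcp_rot: [0.995, 0.099, -0.003, -0.001]
force: [-0.4, 0.3, 0.0]
opening: 66.1
grasp_force: 0.0
```

```bash
python3 go.py 621.7 4.5 41 -78.4
```

```text
16.0 [619.9   6.6 155.8] ay -78.7 q6 1.19 F [-0.4  0.3  0. ] open 66.1 grip 0.0
shift mm: tx 1.3 ty 2.4 tz 114.8 turn -0.3
```

move_arm(
  rows=[
    [[0,0,0,0,0.75],[0,0,0.02,0,0.75],[0,0,0.05,0,0.75],[0,0,0.08,0,0.75],[0,0,0.1,0,0.75],[0,0,0.106,0,0.75],[0,0,0.108,0,0.75],[0,0,0.108,0,0.75]],
  ],
)

```text
time: 16.8
tcp_pos: [622.0, 4.7, 52.7]
tcp_rot: [0.995, 0.101, 0.0, 0.0]
force: [0.3, -0.3, 0.1]
opening: 66.2
grasp_force: 0.0
```

```bash
python3 go.py 621.7 4.5 41 -78.4
```

```text
16.8 [622.    4.7  52.7] ay -78.4 q6 1.19 F [ 0.3 -0.3  0.1] open 66.2 grip 0.0
shift mm: tx -0.3 ty 0.1 tz 11.7 turn -0.0
```

move_arm(
  rows=[
    [[0,0,0.006,0,0.75],[0,0,0.011,0,0.75],[0,0,0.0115,0,0.75],[0,0,0.0115,0,0.6],[0,0,0.0115,0,0.45],[0,0,0.0115,0,0.4],[0,0,0.0115,0,0.4],[0,0,0.0115,0,0.4],[0,0,0.0115,0,0.4]],
  ],
  squeeze=20,
)

```text
time: 17.7
tcp_pos: [621.8, 4.8, 40.9]
tcp_rot: [0.995, 0.101, 0.0, 0.0]
force: [-0.0, -0.1, 1.4]
opening: 49.1
grasp_force: 20.0
```

move_arm(
  rows=[
    [[0,0,-0.003,0,0.4],[0,0,-0.012,0,0.4],[0,0,-0.03,0,0.4],[0,0,-0.055,0,0.4],[0,0,-0.08,0,0.4],[0,0,-0.095,0,0.4],[0,0,-0.1,0,0.4],[0,0,-0.1,0,0.4]],
  ],
)

```text
time: 18.5
tcp_pos: [621.8, 4.9, 141.3]
tcp_rot: [0.995, 0.101, 0.001, 0.0]
force: [-0.1, 0.3, -1.2]
opening: 49.5
grasp_force: 20.0
```

```bash
python3 go.py 439.1 325.8 141 -78.4
```

```text
18.5 [621.8   4.9 141.3] ay -78.5 q6 1.19 F [-0.1  0.3 -1.2] open 49.5 grip 20.0
shift mm: tx -114.9 ty -351.0 tz 0.3 turn -0.1
```

move_arm(
  rows=[
    [[-0.003,-0.008,0,0,0.4],[-0.008,-0.025,0,0,0.4],[-0.017,-0.051,0,0,0.4],[-0.028,-0.086,0,0,0.4],[-0.04,-0.122,0,0,0.4],[-0.052,-0.159,0,0,0.4],[-0.064,-0.195,0,0,0.4],[-0.076,-0.232,0,0,0.4],[-0.088,-0.268,0,0,0.4],[-0.099,-0.302,0,0,0.4],[-0.108,-0.33,0,0,0.4],[-0.113,-0.346,0,0,0.4]],
  ],
)

```text
time: 19.7
tcp_pos: [438.2, 323.6, 139.6]
tcp_rot: [0.995, 0.102, -0.001, 0.0]
force: [0.3, -0.7, -1.7]
opening: 49.9
grasp_force: 20.0
```

move_arm(
  rows=[
    [[-0.002,-0.005,0,0,0.4],[-0.002,-0.005,0,0,0.4],[-0.002,-0.005,0,0,0.4],[-0.002,-0.005,0,0,0.4]],
  ],
)

```text
time: 20.1
tcp_pos: [439.1, 325.1, 140.5]
tcp_rot: [0.995, 0.1, -0.0, 0.0]
force: [0.5, -0.4, -2.2]
opening: 49.2
grasp_force: 20.0
```

```bash
python3 go.py 439.1 325.8 43 -78.4; python3 shot.py 2
```

```text
20.1 [439.1 325.1 140.5] ay -78.5 q6 1.79 F [ 0.5 -0.4 -2.2] open 49.2 grip 20.0
shift mm: tx 0.2 ty -0.7 tz 97.5 turn -0.1
```

View pics/both2.png

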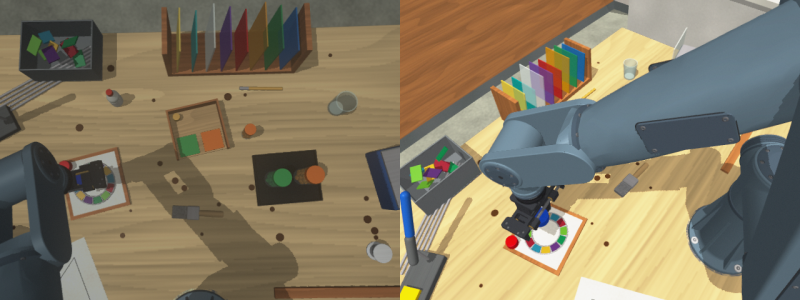

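The blue disc is held above the ring, and both jars stand in the tray at about (282,178) and (310,175) in the left image.

move_arm(
  rows=[
    [[0,-0.0005,0.01,0,0.4],[0,-0.0005,0.03,0,0.4],[0,-0.0005,0.052,0,0.4],[0,-0.0005,0.074,0,0.4],[0,-0.0005,0.087,0,0.4],[0,-0.0005,0.092,0,0.4],[0,-0.0005,0.0935,0,0.4],[0,-0.0005,0.0945,0,0.4],[0,-0.0005,0.0945,0,0.4]],
  ],
)

```text
time: 21.1
tcp_pos: [439.3, 326.6, 47.1]
tcp_rot: [0.995, 0.101, 0.001, -0.0]
force: [-0.0, -0.1, -0.9]
opening: 49.3
grasp_force: 20.0
```

```bash
python3 go.py 439.1 325.8 43 -78.4
```

```text
21.1 [439.3 326.6  47.1] ay -78.5 q6 1.79 F [-0.  -0.1 -0.9] open 49.3 grip 20.0
shift mm: tx -0.4 ty 0.8 tz 4.1 turn -0.1
```

move_arm(
  rows=[
    [[0,0.0005,0.001,0,0.4],[0,0.0005,0.002,0,0.4],[0,0.0005,0.0025,0,0.4],[0,0.0005,0.003,0,0.4],[0,0.0005,0.003,0,0.4]],
  ],
)

```text
time: 21.6
tcp_pos: [438.7, 325.8, 43.2]
tcp_rot: [0.995, 0.101, -0.0, 0.0]
force: [0.2, 0.4, -1.1]
opening: 49.2
grasp_force: 20.0
```

move_arm(
  rows=[
    [[0,0,0.0005,0,0.4],[0,0,0.001,0,0.4],[0,0,0.001,0,0.4]],
  ],
)

```text
time: 21.9
tcp_pos: [438.8, 325.9, 42.9]
tcp_rot: [0.995, 0.101, -0.0, 0.0]
force: [-2.7, -1.5, 5.6]
opening: 49.4
grasp_force: 20.0
```

Contact. Next I open slightly, to about 60 mm, and rise straight up.

move_arm(
  rows=[
    [[0,0,-0.0005,0,0.62],[0,0,-0.0005,0,0.68],[0,0,-0.0005,0,0.68],[0,0,-0.0005,0,0.68],[0,0,-0.01,0,0.68],[0,0,-0.03,0,0.68],[0,0,-0.065,0,0.68],[0,0,-0.1,0,1],[0,0,-0.14,0,1],[0,0,-0.17,0,1],[0,0,-0.18,0,1],[0,0,-0.18,0,1]],
  ],
)

```text
time: 23.1
tcp_pos: [439.5, 326.2, 223.9]
tcp_rot: [0.995, 0.101, 0.002, -0.001]
force: [-0.3, 0.8, -0.8]
opening: 87.8
grasp_force: 0.0
```

```bash
python3 go.py 440.1 -238.4 222 11.5
python3 - <<'E'
from meas import *
def lid(n,k,X,zt):
    p=np.load(f"{n}{k}.npz")["p"].astype(int);u,v=proj(n,[[*X,zt]])[0].round().astype(int)
    m=np.abs(p-p[v,u]).sum(2)<45; l=[b for b in blobs(m,20) if b[2][v,u]][0][2]
    ct=max(cv2.findContours(l.astype(np.uint8),0,1)[0],key=len).reshape(-1,2); print(n,X,cv2.fitEllipse(plane(n,ct,zt)[:,:2].astype(np.float32)))
lid("top",2,(440,-238),129);lid("top",2,(446,-328),129)
E
```

```text
23.1 [439.5 326.2 223.9] ay -78.5 q6 1.79 F [-0.3  0.8 -0.8] open 87.8 grip 0.0
shift mm: tx -112.3 ty 553.3 tz 1.9 turn -90.0
top (440, -238) ((439.2617492675781, -238.4034423828125), (48.45659255981445, 48.82301330566406), 16.3016414642334)
top (446, -328) ((445.69903564453125, -329.5397644042969), (48.38980484008789, 49.401371002197266), 14.774601936340332)
```

move_arm(
  rows=[
    [[-0.003,0.015,0,-5,1],[-0.009,0.045,0,-13,1],[-0.017,0.083,0,-21,1],[-0.025,0.123,0,-29,1],[-0.033,0.163,0,-37,1],[-0.041,0.203,0,-45,1],[-0.049,0.243,0,-53,1],[-0.057,0.283,0,-61,1],[-0.066,0.323,0,-69,1],[-0.074,0.363,0,-77,1],[-0.082,0.403,0,-85,1],[-0.09,0.443,0,-90,1]],
  ],
)

```text
time: 24.3
tcp_pos: [438.0, -122.3, 220.0]
tcp_rot: [0.638, 0.77, -0.0, -0.002]
force: [1.2, -0.5, -0.5]
opening: 87.9
grasp_force: 0.0
```

```bash
python3 go.py 440.1 -238.4 222 11.5; python3 shot.py 3;python3 - <<'E'
from m import *
p=np.load("top3.npz")["p"]; cv2.imwrite("pics/c3.png",cv2.resize(p[225:360,85:220,::-1],None,fx=4,fy=4,interpolation=cv2.INTER_CUBIC))
H,S,V=masks(p);m=(H>110)&(H<130)&(S>120);m[:, 220:]=0;m[:225]=0
for st,ce,l in blobs(m,150):
    ct=max(cv2.findContours(l.astype(np.uint8),0,1)[0],key=len).reshape(-1,2); print(st,cv2.fitEllipse(plane("top",ct,34)[:,:2].astype(np.float32)))
E
```

```text
24.3 [ 438.  -122.3  220. ] ay 10.7 q6 -0.72 F [ 1.2 -0.5 -0.5] open 87.9 grip 0.0
shift mm: tx -114.5 ty -19.4 tz -2.0 turn -0.8
[134 280  25  25 484] ((439.90167236328125, 325.40277099609375), (46.00225067138672, 46.14458465576172), 156.63697814941406)
```

View pics/c3.png

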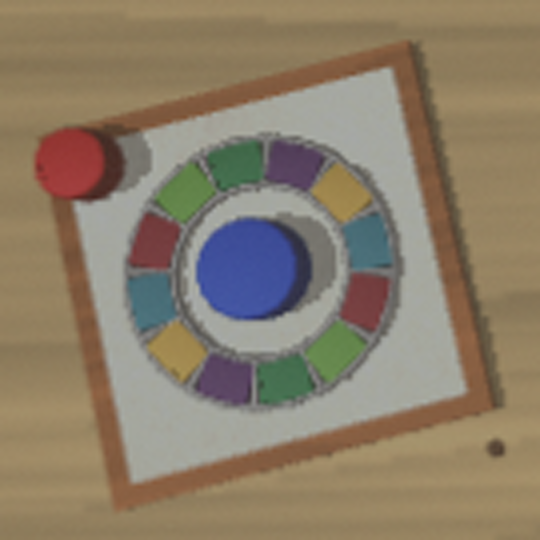

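The blue disc lies flat at (250,268) in the crop, centred within about 1 mm of the ring, and the red roundel has not moved. Now the green jar.

move_arm(
  rows=[
    [[-0.025,-0.004,0,0,1],[-0.055,-0.009,0,0,1],[-0.085,-0.014,0,0,1],[-0.105,-0.018,0,0,1],[-0.113,-0.019,0,0,1],[-0.113,-0.019,0,0,1],[-0.113,-0.019,0,0,1]],
  ],
)

```text
time: 25.1
tcp_pos: [440.7, -234.5, 221.3]
tcp_rot: [0.641, 0.768, 0.0, -0.001]
force: [0.0, 0.1, -0.8]
opening: 88.3
grasp_force: 0.0
```

```bash
python3 go.py 440.1 -238.4 107.5 11.5
```

```text
25.1 [ 440.7 -234.5  221.3] ay 10.3 q6 -0.91 F [ 0.   0.1 -0.8] open 88.3 grip 0.0
shift mm: tx -3.8 ty -1.3 tz 113.8 turn -1.2
```

move_arm(
  rows=[
    [[-0.004,-0.0015,0,-1.2,1],[-0.004,-0.0015,0.02,-1.2,1],[-0.004,-0.0015,0.05,-1.2,1],[-0.004,-0.0015,0.08,-1.2,1],[-0.004,-0.0015,0.105,-1.2,1],[-0.004,-0.0015,0.113,-1.2,1],[-0.004,-0.0015,0.113,-1.2,1],[-0.004,-0.0015,0.113,-1.2,0.6],[-0.004,-0.0015,0.113,-1.2,0.5],[-0.004,-0.0015,0.113,-1.2,0.4],[-0.004,-0.0015,0.113,-1.2,0.4],[-0.004,-0.0015,0.113,-1.2,0.4]],
  ],
  squeeze=20,
)

```text
time: 26.3
tcp_pos: [440.6, -240.3, 109.8]
tcp_rot: [0.632, 0.775, 0.0, 0.001]
force: [1.2, 0.7, 2.1]
opening: 51.3
grasp_force: 20.0
```

move_arm(
  rows=[
    [[0,0,0,0,0.4],[0,0,0,0,0.4],[0,0,-0.003,0,0.4],[0,0,-0.012,0,0.4],[0,0,-0.03,0,0.4],[0,0,-0.055,0,0.4],[0,0,-0.08,0,0.4],[0,0,-0.095,0,0.4],[0,0,-0.1,0,0.4],[0,0,-0.1,0,0.4]],
  ],
)

```text
time: 27.3
tcp_pos: [440.3, -240.2, 209.7]
tcp_rot: [0.632, 0.775, -0.0, 0.0]
force: [-0.4, -0.9, -3.2]
opening: 51.9
grasp_force: 20.0
```

```bash
python3 go.py 552.4 26.8 208 11.5
```

```text
27.3 [ 440.3 -240.2  209.7] ay 11.5 q6 -0.94 F [-0.4 -0.9 -3.2] open 51.9 grip 20.0
shift mm: tx 239.1 ty 163.3 tz 1.7 turn 0.0
```

move_arm(
  rows=[
    [[0.008,0.005,0,0,0.4],[0.024,0.016,0,0,0.4],[0.05,0.034,0,0,0.4],[0.08,0.055,0,0,0.4],[0.112,0.077,0,0,0.4],[0.145,0.1,0,0,0.4],[0.176,0.121,0,0,0.4],[0.202,0.139,0,0,0.4],[0.222,0.153,0,0,0.4],[0.233,0.16,0,0,0.4],[0.237,0.163,0,0,0.4],[0.237,0.163,0,0,0.4]],
  ],
)

```text
time: 28.5
tcp_pos: [552.1, 24.9, 208.5]
tcp_rot: [0.632, 0.775, -0.0, -0.001]
force: [-0.2, -0.7, -3.0]
opening: 51.9
grasp_force: 20.0
```

move_arm(
  rows=[
    [[0,0,0.01,0,0.4],[0,0,0.03,0,0.4],[0,0,0.055,0,0.4],[0,0,0.075,0,0.4],[0,0,0.087,0,0.4],[0,0,0.09,0,0.4],[0,0,0.09,0,0.4],[0,0,0.09,0,0.4]],
  ],
)

```text
time: 29.3
tcp_pos: [553.3, 24.4, 120.2]
tcp_rot: [0.633, 0.775, 0.0, 0.001]
force: [0.7, -0.8, -3.2]
opening: 51.5
grasp_force: 20.0
```

```bash
python3 go.py 552.8 25 115 11.5
```

```text
29.3 [553.3  24.4 120.2] ay 11.5 q6 -0.37 F [ 0.7 -0.8 -3.2] open 51.5 grip 20.0
shift mm: tx 0.7 ty -0.3 tz 5.2 turn 0.0
```

move_arm(
  rows=[
    [[0.0005,0,0.0015,0,0.4],[0.0005,0,0.003,0,0.4],[0.0005,0,0.004,0,0.4],[0.0005,0,0.0045,0,0.4],[0.0005,0,0.0045,0,0.4]],
  ],
)

```text
time: 29.8
tcp_pos: [552.5, 25.3, 114.8]
tcp_rot: [0.632, 0.775, 0.0, 0.0]
force: [-0.6, 0.1, -3.1]
opening: 51.6
grasp_force: 20.0
```

move_arm(
  rows=[
    [[0,0,0.0005,0,0.4],[0,0,0.001,0,0.4],[0,0,0.001,0,0.4]],
  ],
)

```text
time: 30.1
tcp_pos: [552.6, 25.3, 114.7]
tcp_rot: [0.632, 0.775, 0.0, 0.0]
force: [-3.4, 0.7, 5.2]
opening: 51.5
grasp_force: 20.0
```

move_arm(
  rows=[
    [[0,0,-0.0005,0,0.62],[0,0,-0.0005,0,0.7],[0,0,0,0,1],[0,0,0,0,1],[0,0,0,0,1],[0,0,-0.02,0,1],[0,0,-0.05,0,1],[0,0,-0.085,0,1],[0,0,-0.105,0,1],[0,0,-0.107,0,1],[0,0,-0.107,0,1]],
  ],
)

```text
time: 31.2
tcp_pos: [552.4, 25.2, 220.6]
tcp_rot: [0.632, 0.775, 0.0, 0.0]
force: [-1.9, 0.3, -1.2]
opening: 88.2
grasp_force: 0.0
```

```bash
python3 go.py 445.7 -329 222 11.5
```

```text
31.2 [552.4  25.2 220.6] ay 11.5 q6 -0.37 F [-1.9  0.3 -1.2] open 88.2 grip 0.0
shift mm: tx -325.7 ty -175.4 tz -1.4 turn 0.0
```

move_arm(
  rows=[
    [[-0.015,-0.008,0,0,1],[-0.045,-0.024,0,0,1],[-0.083,-0.045,0,0,1],[-0.123,-0.066,0,0,1],[-0.163,-0.088,0,0,1],[-0.203,-0.109,0,0,1],[-0.243,-0.131,0,0,1],[-0.278,-0.15,0,0,1],[-0.306,-0.165,0,0,1],[-0.32,-0.172,0,0,1],[-0.326,-0.1755,0,0,1],[-0.326,-0.1755,0,0,1]],
  ],
)

```text
time: 32.4
tcp_pos: [445.5, -328.8, 219.7]
tcp_rot: [0.633, 0.774, 0.0, -0.001]
force: [-0.3, 0.8, 0.5]
opening: 88.1
grasp_force: 0.0
```

move_arm(
  rows=[
    [[0,0,0,0,1],[0,0,0,0,1]],
  ],
)

```text
time: 32.6
tcp_pos: [446.2, -327.9, 220.6]
tcp_rot: [0.632, 0.775, 0.0, -0.0]
force: [0.1, -0.5, -0.8]
opening: 88.1
grasp_force: 0.0
```

```bash
python3 go.py 445.7 -329 108 11.5
```

```text
32.6 [ 446.2 -327.9  220.6] ay 11.6 q6 -1.05 F [ 0.1 -0.5 -0.8] open 88.1 grip 0.0
shift mm: tx -1.0 ty -0.7 tz 112.6 turn 0.1
```

move_arm(
  rows=[
    [[-0.0005,-0.0005,0.02,0,1],[-0.0005,-0.0005,0.05,0,1],[-0.0005,-0.0005,0.08,0,1],[-0.0005,-0.0005,0.103,0,1],[-0.0005,-0.0005,0.111,0,1],[-0.0005,-0.0005,0.111,0,1],[-0.0005,-0.0005,0.111,0,0.6],[-0.0005,-0.0005,0.111,0,0.5],[-0.0005,-0.0005,0.111,0,0.4],[-0.0005,-0.0005,0.111,0,0.4],[-0.0005,-0.0005,0.111,0,0.4],[-0.0005,-0.0005,0.111,0,0.4]],
  ],
)

```text
time: 33.8
tcp_pos: [445.6, -330.2, 110.3]
tcp_rot: [0.632, 0.775, -0.0, 0.001]
force: [-0.0, 0.3, 2.4]
opening: 51.3
grasp_force: 20.0
```

move_arm(
  rows=[
    [[0,0,0,0,0.4],[0,0,0,0,0.4],[0,0,-0.003,0,0.4],[0,0,-0.012,0,0.4],[0,0,-0.03,0,0.4],[0,0,-0.055,0,0.4],[0,0,-0.08,0,0.4],[0,0,-0.095,0,0.4],[0,0,-0.1,0,0.4],[0,0,-0.1,0,0.4]],
  ],
)

```text
time: 34.8
tcp_pos: [445.3, -329.9, 210.0]
tcp_rot: [0.632, 0.775, -0.0, 0.0]
force: [0.7, 0.8, -2.6]
opening: 51.5
grasp_force: 20.0
```

```bash
python3 go.py 568.3 -51.2 210 11.5; python3 shot.py 4
python3 - <<'E'
from m import *
p=np.load("top4.npz")["p"].astype(int);u,v=proj("top",[[552,27,134]])[0].round().astype(int)
m=np.abs(p-p[v,u]).sum(2)<45; l=[b for b in blobs(m,20) if b[2][v,u]][0][2]
ct=max(cv2.findContours(l.astype(np.uint8),0,1)[0],key=len).reshape(-1,2); print(cv2.fitEllipse(plane("top",ct,134)[:,:2].astype(np.float32)))
cv2.imwrite("pics/c4.png",cv2.resize(p[150:260,258:378,::-1].astype(np.uint8),None,fx=4,fy=4,interpolation=cv2.INTER_CUBIC))
E
```

```text
34.8 [ 445.3 -329.9  210. ] ay 11.5 q6 -1.05 F [ 0.7  0.8 -2.6] open 51.5 grip 20.0
shift mm: tx 248.5 ty 176.3 tz -0.0 turn 0.0
((541.5188598632812, 22.643707275390625), (53.668609619140625, 73.44828796386719), 114.22003936767578)
```

View pics/c4.png

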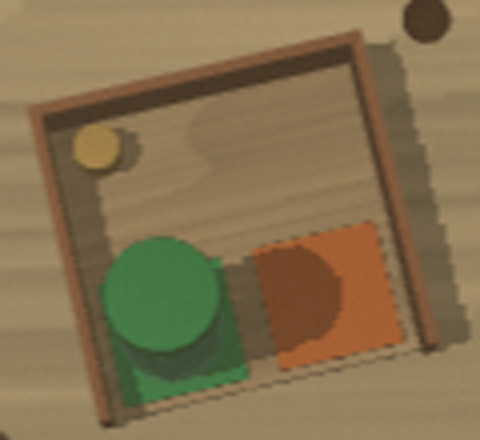

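The green jar stands upright on its pad with the pad edge showing all round, and the tin has not moved. Now the amber jar.

move_arm(
  rows=[
    [[0.008,0.006,0,0,0.4],[0.025,0.018,0,0,0.4],[0.052,0.037,0,0,0.4],[0.084,0.06,0,0,0.4],[0.118,0.084,0,0,0.4],[0.152,0.108,0,0,0.4],[0.184,0.13,0,0,0.4],[0.211,0.15,0,0,0.4],[0.232,0.165,0,0,0.4],[0.244,0.174,0,0,0.4],[0.2475,0.1765,0,0,0.4],[0.2475,0.1765,0,0,0.4]],
  ],
)

```text
time: 36.1
tcp_pos: [568.4, -51.9, 209.2]
tcp_rot: [0.632, 0.775, -0.0, -0.0]
force: [-0.5, 0.5, -2.7]
opening: 51.7
grasp_force: 20.0
```

move_arm(
  rows=[
    [[0,0,0.01,0,0.4],[0,0,0.03,0,0.4],[0,0,0.055,0,0.4],[0,0,0.075,0,0.4],[0,0,0.087,0,0.4],[0,0,0.09,0,0.4],[0,0,0.09,0,0.4],[0,0,0.09,0,0.4]],
  ],
)

```text
time: 36.9
tcp_pos: [569.4, -52.6, 120.7]
tcp_rot: [0.633, 0.775, 0.0, 0.001]
force: [0.3, 0.7, -3.6]
opening: 51.6
grasp_force: 20.0
```

```bash
python3 go.py 568.5 -52 115.3 11.5
```

```text
36.9 [569.4 -52.6 120.7] ay 11.5 q6 -0.50 F [ 0.3  0.7 -3.6] open 51.6 grip 20.0
shift mm: tx 0.7 ty -0.8 tz 5.4 turn 0.0
```

move_arm(
  rows=[
    [[0.0005,0,0.0015,0,0.4],[0.0005,0,0.003,0,0.4],[0.0005,0,0.004,0,0.4],[0.0005,0,0.0045,0,0.4],[0.0005,0,0.0045,0,0.4]],
  ],
)

```text
time: 37.4
tcp_pos: [568.7, -51.5, 115.3]
tcp_rot: [0.632, 0.775, 0.0, 0.0]
force: [-0.0, 0.2, -3.0]
opening: 51.4
grasp_force: 20.0
```

move_arm(
  rows=[
    [[0,0,0.0005,0,0.4],[0,0,0.001,0,0.4],[0,0,0.001,0,0.4]],
  ],
)

```text
time: 37.7
tcp_pos: [568.9, -51.6, 115.2]
tcp_rot: [0.632, 0.775, 0.0, 0.0]
force: [-3.4, 0.6, 4.9]
opening: 51.7
grasp_force: 20.0
```

Contact. Next I release, rise and move off toward the tray for a clear view.

move_arm(
  rows=[
    [[0,0,-0.0005,0,0.62],[0,0,-0.0005,0,0.7],[0,0,0,0,1],[0,0,0,0,1],[0,0,0,0,1],[0,0,-0.02,0,1],[0,0,-0.05,0,1],[0,0,-0.085,0,1],[0,0,-0.115,0,1],[0,0,-0.125,0,1],[0,0,-0.125,0,1]],
  ],
)

```text
time: 38.8
tcp_pos: [569.4, -51.8, 240.6]
tcp_rot: [0.632, 0.775, 0.001, 0.001]
force: [-0.5, 0.0, -0.7]
opening: 88.2
grasp_force: 0.0
```

move_arm(
  rows=[
    [[-0.015,-0.01,0,0,1],[-0.045,-0.032,0,0,1],[-0.08,-0.057,0,0,1],[-0.115,-0.082,0,0,1],[-0.15,-0.107,0,0,1],[-0.185,-0.132,0,0,1],[-0.215,-0.153,0,0,1],[-0.235,-0.168,0,0,1],[-0.245,-0.175,0,0,1],[-0.248,-0.177,0,0,1],[-0.248,-0.177,0,0,1]],
  ],
)

```text
time: 39.9
tcp_pos: [444.7, -329.3, 238.1]
tcp_rot: [0.632, 0.775, 0.0, -0.001]
force: [-0.1, 0.9, 0.6]
opening: 88.3
grasp_force: 0.0
```

```bash
python3 shot.py 5
python3 - <<'E'
from m import *
for k in(0,5):
  for n in("top","side"):
    z=np.load(f"{n}{k}.npz");p,d=z["p"],z["d"]
    v,u=np.nonzero(d>0);P=pts(n,np.c_[u,v],d)
    for nm,X in(("green",(552,27)),("amber",(568,-51))):
        s=(np.abs(P[:,2]-134)<5)&(np.hypot(*(P[:,:2]-X).T)<38)
        h=plane(n,np.c_[u,v][s],134)[:,:2].astype(np.float32); print(k,n,nm,s.sum(),h.mean(0).round(1),"z %.1f"%np.median(P[s][:,2]))
p=np.load("top5.npz")["p"]; cv2.imwrite("pics/c5.png",cv2.resize(p[140:360,85:420,::-1],None,fx=2.3,fy=2.3,interpolation=cv2.INTER_CUBIC))
E
```

```text
0 top green 657 [552.8  25.9] z 133.2
0 top amber 658 [568.1 -51.5] z 133.2
0 side green 384 [550.4  29.4] z 134.4
0 side amber 341 [565.6 -48.2] z 134.4
5 top green 660 [550.8  25.8] z 133.5
5 top amber 655 [567.6 -51.8] z 133.4
5 side green 386 [547.9  29.3] z 134.3
5 side amber 342 [565.2 -48.5] z 134.2
```

View pics/c5.png

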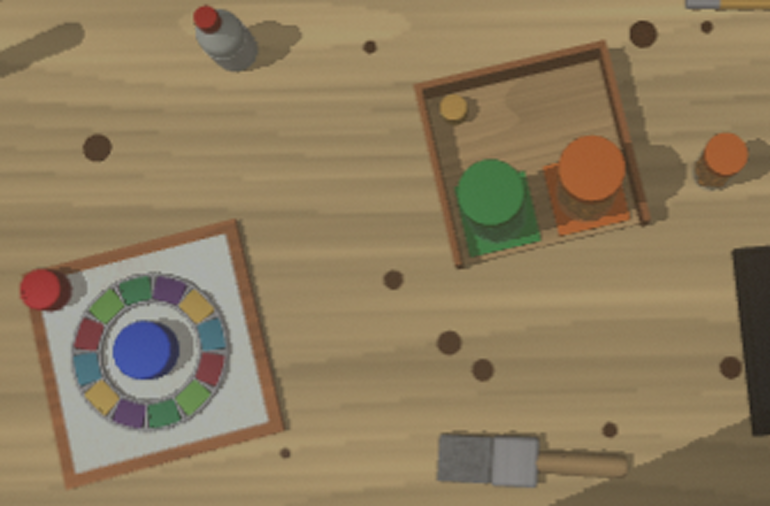

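Both jars stand upright on their own pads, about 2 mm off centre (as at the start). The blue disc is centred in the ring, the red roundel and tin have not moved, and the gripper is clear of everything.

```bash
python3 -c "
from cell import *
print(hand_in())"
```

```text
the job is handed in; nothing more can be done
None
```

The job is done and handed in at about 40 s of the 128 s limit: both jars stood in the tray first, the blue roundel was set flat within about 1 mm of the middle of the ring, and both jars are back on their own pads about 2 mm off centre.

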